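Open the guarded fixture and lay the sprocket in its nest

TASK

On the bolted-down checking fixture, pull up the spring index plunger's knob to free the sliding guard plate, slide the plate off the nest to its fully open end and let the plunger drop into the open index hole. Then lay the chain sprocket flat in the uncovered nest, hub up, setting it down without dropping it, and let go. Leave the tape roll and the spare guide roller where they are.

Things in the scene. Friction and masses are not known exactly. Their poses are not given: they have to be found in the camera images.
- fixture: Low grey steel fixture fixed to the table, 152 x 282 mm, 49 mm high, with a small bolted foot at each end (6 mm thick, reaching 22 mm beyond it). Origin at the centre of its underside; x across, y lengthwise = the direction in which the guard plate opens, z up. The nest fills its -y half; the other half is a darker solid deck with two index holes. Two steel side rails (tops at z = 49 mm, inner edges at x = +-61 mm) run its whole length.
- nest (a point): Centre of the nest's floor, at (0, -73, 10) mm in the fixture's frame, same axes. The nest is a rectangular pocket 124 mm in x and 110 mm in y (walls 12 mm or more thick), floor 10 mm and rim 36 mm above the table. Covered by the guard plate at the start; the open plate's edge stands 4 mm clear of the pocket.
- guard (a joint): Flat bright steel guard plate, 124 x 156 mm, 4 mm thick, top 41.5 mm above the table, two low ribs. Slide along the fixture's +y in m: 0 = closed over the nest and pinned (start), 0.120 = fully open, where the second index hole is; end stops 1 mm beyond each. Friction about 2.5 N; it stays where it is left. It has no other handle: it is moved by the plunger's knob.
- plunger (a joint): Spring index plunger near the guard plate's +y end; it rides on the plate. Lift in m: 0 = down with its pin 9 mm deep in an index hole, 0.013 = fully up. Lifted more than 0.0095 the pin clears the deck and the plate can slide; pulling takes 6 N at first, 9 N at the top. Let go, the spring drives it down: into a hole if the pin is within 1.5 mm of it, else the pin rests on the deck (lift about 0.009) and slides along with the plate.
- knob (a point): Middle of the plunger's black round knob, on its axis, the height to grip; moves with plate and plunger, axes as the fixture's. The knob is 26 mm high (13 mm above and below this point), 26 mm across at the bottom widening to 30 mm near the top. Plunger down, this point is 70.5 mm above the table and the knob's underside 5 mm above a round housing of 24 mm diameter (34 mm flange at its foot) on the plate.
- sprocket: Dark steel chain sprocket lying hub up on the table: toothed disc 75 mm across and 6 mm thick with a central hub 26 mm across that rises to 22 mm. 0.38 kg on average. Origin at the centre of its underside, z up through the hub. Grip it by the hub.
- tape_roll: Grey roll of duct tape lying flat on the table, 70 mm across, 46 mm high, hollow-looking centre. Origin at the centre of its underside. A bystander. Fixed timber planks overhang the table behind these loose things: front edge about 0.66 m ahead of the robot base, 0.17 to 0.24 m above the table; swing across in front of them.
- guide_roller: Dark waisted guide roller standing on end, 52 mm across, 52 mm high. Origin at the centre of its underside. A bystander.
Not all that is in view belongs to the job. Leave any pink look-alike of the sprocket alone.

How it is judged:
On the way, in this order (a step that is already met when the one before it is completed fails the run):
1. the plunger is pulled and the guard plate slid off its closed place (value of joint guard above 0.02 m and value of joint plunger above 0.006 m), for 0.05 s.
2. the guard plate is fully open and the plunger has dropped into the open index hole (value of joint guard above 0.116 m and value of joint plunger below 0.003 m), for 0.2 s.
At the end, for the whole second after the job is handed in: The guard plate is open to within 4 mm of the second index hole and the plunger is down in it (lift under 3 mm); the sprocket lies inside the nest, at rest on its floor (within 3 mm), hub up and flat within 0.08 rad (all of step 2 and x of sprocket in the frame of nest between -0.03 and 0.03 m and y of sprocket in the frame of nest between -0.025 and 0.025 m and z of sprocket in the frame of nest between -0.003 and 0.003 m and angle between sprocket's own z axis and vertical below 0.08 rad and linear speed of sprocket below 0.02 m/s and angular speed of sprocket below 0.2 rad/s); the robot touches nothing.
It fails at once if the sprocket falls into or onto the fixture faster than 0.9 m/s (a drop of more than about 4 cm) (horizontal distance between sprocket and nest below 0.09 m and height (world z) of sprocket below 0.06 m and linear speed of sprocket above 0.9 m/s).
It fails at once if the tape roll is moved more than 3 cm (distance of tape_roll from where it was at the start of the episode above 0.03 m).
It fails at once if the guide roller is moved more than 3 cm (distance of guide_roller from where it was at the start of the episode above 0.03 m).
It also fails if it takes over 48 s, if anything falls off the work surface, if the arm or the gripper's body presses on something with over 40 N, if the wrist force passes 120 N, or if a joint passes its speed limit or range.

ROBOT

A 6-joint arm with a two-finger parallel gripper is mounted at the origin on a cart in front of the work surface, level with it; the furniture and walls round the work are solid. World frame = base frame: x ahead of the robot, y to its left, z up, the work surface at z = 0. Lengths are in m, angles in rad, forces in N, time in s.
With the tool pointing down it reaches from about 0.35 to 0.775 m from the base axis. Payload 7.3 kg.
Tool frame: the origin (TCP) lies midway between the tips of the shut fingers; the grasp point (between the pads) lies 19 mm behind it; z points along the fingers, x is the direction in which the jaws open and shut, and the axes are right-handed (so a half turn about z gives the same grasp; the last joint's range is limited). The gripper opens to 92 mm and grips with 3 to 60 N. Pads are 19 mm wide; open, the fingers measure 130 mm over their backs; the gripper's body (75 mm by 190 mm) begins 47 mm behind the grasp point.
Start: joints at [1.15, 0.342, 1.524, -0, 1.275, -0.146], TCP at [0.142, 0.505, 0.227] pointing down, gripper open.
Joint ranges: [-2.53, 2.53], [-0.77, 2.02], [0.04, 2.7], [-1, 4.14], [0.28, 2.66], [-3.11, 3.11]. Speed limits (rad/s): [2.57, 2.57, 3.14, 3.14, 3.14, 3.14].

INTERFACE

Orientations are given as a unit quaternion [x, y, z, w].
In Python, from workcell import * gives the robot as it stands. The module is installed in compiled form; this text tells all that it offers.
- The arm moves only by the tool send_rows, never from a script. Its argument "targets" is a list of rows, each an object with "translation": the shift along the tool's x, y, z in mm, a list of three; "rotation": the turn, a rotation vector about the tool's x, y, z in rad, a list of three. A call has 1 to 5 rows; each row shifts and turns the commanded pose from where the row before left it, along the tool's axes as they then stand; what a row does not reach is not made up. A row lasts 1/10 s, in which the tool goes at most 50 mm and 8.59 degrees, less where a joint would pass 70% of its speed; a pose out of reach is approached as far as the arm can. A call is refused whole if a number of a shift passes 50 or a number of a turn 0.15, either way. A call with a gripper value outside its range is refused whole. "fingers" is the gripper's target within -1 to 1 (shut at 1, half-way at 0, fully open at -1), set as the call begins (left out, the last holds). The fingers move at their own pace and stop on an object; "force" is the grip in N (left out, the last holds). Time passes only in rows, so rows that do not move let the fingers close. It gives the time, the measured TCP pose, the force and the opening at its end, in the units of the state.
- get_state(): the state, without advancing time (a new reading comes with each control period).
- camera(name): name is "side" or "top"; returns a dict with "image" (480x640x3 uint8, red, green, blue), "depth" (480x640 float32, m along the optical axis (not along the pixel's ray), 0 where there is no reading), "fovy" (degrees; the focal length in pixels is half the picture's height over the tangent of half this angle, whatever the lens; pixels are square), "cx", "cy" (the principal point, pixels), "cam_to_world" (4x4, takes a point from camera to world coordinates). Camera axes: x right, y up, looking along -z (the intrinsics and any distortion apply to the point x, -y, -z); pixel columns grow to the right and rows downward; lengths in m; the calibration is good to about 2 mm. A picture is of the moment at which its call begins.
- finish_job(): hands the job in, once; it reports no verdict.
The state is a dict: "t": time; "q": joint angles; "joint_vel": joint speeds; "joint_efforts": joint torques, N m; "ee_pos": TCP position; "orientation": TCP orientation; "ft_force": force on the tool from outside, world axes, zero at the start; "wrist_torque": the same for the moment, N m; "finger_gap": finger opening in m.
Only numpy, scipy, OpenCV 4.12 (cv2) and the standard library are available. Lean on these libraries where they do the work, as an engineer would, in place of code of your own. Each camera call takes 0.05 s, during which the arm holds its last target.

## Working session

There is one attempt and no reset: what is moved stays moved. The work goes in short steps, Python scripts to look and compute and a tool call to move; the robot and the scene stay as the last step left them, time stands still between calls to the robot, and variables do not carry over. Pictures are saved under pics/ and viewed, and the job is handed in when it is done.

Besides the shell and the picture viewer there is one more tool, called after ">>>" in YAML: its name, and indented under it one key for each argument. send_rows: Moves the arm, as the interface text tells. Its arguments: {"type":"object","properties":{"targets":{"type":"array","items":{"type":"object","properties":{"translation":{"type":"array","items":{"type":"number"}},"rotation":{"type":"array","items":{"type":"number"}}}}},"fingers":{"type":"number"},"force":{"type":"number"}},"required":["targets"]}

```bash
mkdir -p pics
cat > h.py <<'E'
import numpy as np, cv2, pickle
from workcell import *
def snap(n,tag):
    c=camera(n); pickle.dump(c,open(f'{tag}.pkl','wb')); cv2.imwrite(f'pics/{tag}.png',c['image'][:,:,::-1]); return c
def load(tag): return pickle.load(open(f'{tag}.pkl','rb'))
def K(c):
    f=240/np.tan(np.radians(c['fovy'])/2); return f
def ray(c,u,v):
    f=K(c); d=np.array([(u-c['cx'])/f,-(v-c['cy'])/f,-1.]); T=np.array(c['cam_to_world']); return T[:3,3],T[:3,:3]@d
def plane(c,u,v,z):
    o,d=ray(c,u,v); return o+d*(z-o[2])/d[2]
def dpt(c,u,v):
    o,d=ray(c,u,v); return o+d*c['depth'][int(round(v)),int(round(u))]
E
python3 - <<'E'
from h import *
for n in('top','side'):
    c=snap(n,n+'0'); print({k:v for k,v in c.items() if k not in('image','depth')}, c.keys())
print(get_state())
E
```

```text
{'fovy': 51.46014184258841, 'cx': 311.4868634636116, 'cy': 245.53405922705213, 'cam_to_world': array([[ 8.31142673e-04,  9.96000512e-01, -8.93436589e-02,
         4.39176007e-01],
       [-9.99991966e-01,  1.17815712e-03,  3.83137541e-03,
        -3.91147676e-02],
       [ 3.92131274e-03,  8.93397567e-02,  9.95993490e-01,
         9.09588152e-01],
       [ 0.00000000e+00,  0.00000000e+00,  0.00000000e+00,
         1.00000000e+00]])} dict_keys(['image', 'depth', 'fovy', 'cx', 'cy', 'cam_to_world'])
{'fovy': 50.987482945100574, 'cx': 311.38861623337925, 'cy': 247.66141286562856, 'cam_to_world': array([[-0.96598161,  0.10607862, -0.23585348,  0.28526749],
       [-0.25860632, -0.39086901,  0.88337092,  0.6812428 ],
       [ 0.00151895,  0.91431326,  0.40500488,  0.42325068],
       [ 0.        ,  0.        ,  0.        ,  1.        ]])} dict_keys(['image', 'depth', 'fovy', 'cx', 'cy', 'cam_to_world'])
{'t': 0.1, 'q': array([ 1.15002533e+00,  3.42643179e-01,  1.52493255e+00,  8.72062185e-06,
        1.27539884e+00, -1.46010608e-01]), 'joint_vel': array([ 5.86269746e-05, -1.14318847e-03, -2.94120434e-03,  1.54192932e-03,
       -1.39223252e-03, -3.84977458e-04]), 'joint_efforts': array([ 2.58954053e-03, -4.31999767e+01, -2.44692332e+01,  7.20801903e-02,
        5.26435976e-02, -6.77356411e-05]), 'ee_pos': array([0.14227053, 0.5049732 , 0.22611572]), 'orientation': array([ 7.97282310e-01,  6.03606197e-01, -6.07715114e-04,  3.28824432e-04]), 'ft_force': array([-0.54333571, -0.31674181, -1.05750143]), 'wrist_torque': array([-0.0104206 , -0.0201383 ,  0.01913093]), 'finger_gap': 0.09201438569561328}
```

View pics/top0.png

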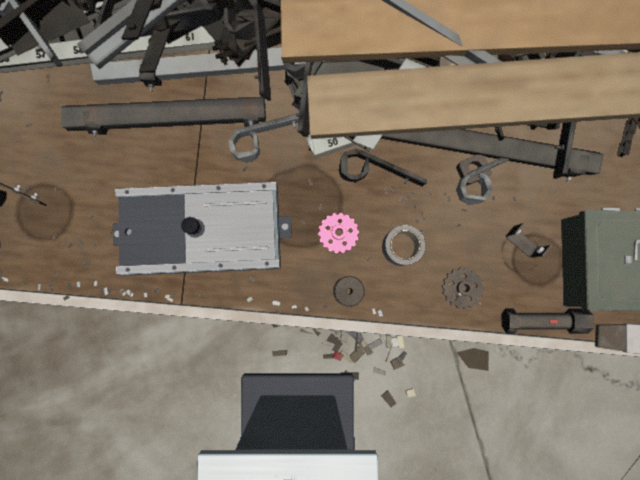

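View pics/side0.png

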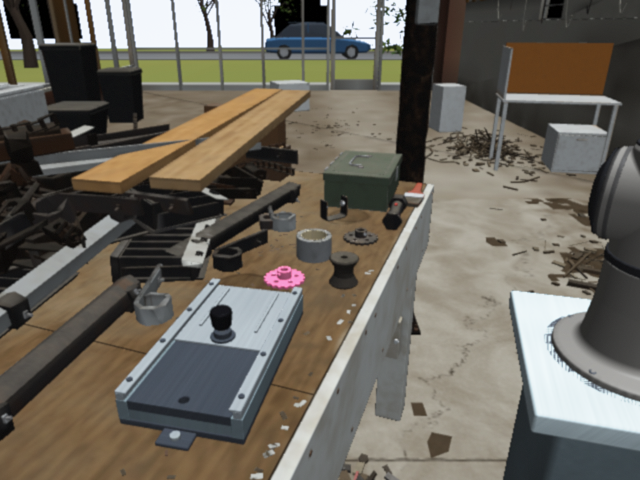

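The top view shows the fixture at u 115–280, v 183–273, with its plate closed on the right half and the black knob at (192,226). The dark toothed disc at (463,288) is the sprocket candidate. The other objects are a pink look-alike (339,232), the tape roll (405,245) and the guide roller (349,291). Next I'll measure these and enlarge the candidate.

Run:
```python
from h import *
a=load('top0');b=load('side0')
A=a['image'];B=b['image']
def cr(im,u0,u1,v0,v1,s): return cv2.resize(im[v0:v1,u0:u1,::-1],None,fx=s,fy=s,interpolation=cv2.INTER_CUBIC)
cv2.imwrite('pics/c1.png',cr(A,100,300,170,290,4))
p=np.hstack([cr(A,425,500,250,325,5),cr(B,330,405,200,275,5)]);cv2.imwrite('pics/c2.png',p)
for n,(u,v) in dict(knob=(192,226),platemid=(240,240),deck=(150,250),sprdisc=(475,298),sprhub=(463,288),tape=(388,250),roller=(349,291),pink=(339,250),table=(300,280),table2=(430,310)).items(): print(n,dpt(a,u,v).round(4))
for n,(u,v) in dict(knob=(221,309),hub=(360,234)).items(): print(n,dpt(b,u,v).round(4))
```

```text
knob [0.5456 0.1569 0.0848]
platemid [0.5266 0.0827 0.0415]
deck [0.5094 0.2417 0.0348]
sprdisc [ 0.4254 -0.3377  0.0072]
sprhub [ 0.4434 -0.3194 -0.0022]
tape [ 0.509  -0.1756  0.0463]
roller [ 0.4378 -0.111  -0.0007]
pink [ 0.5121 -0.0927  0.0061]
table [ 0.4577 -0.0218  0.0012]
table2 [ 0.4036 -0.2575  0.001 ]
knob [0.5452 0.1636 0.0844]
hub [ 0.4412 -0.3043  0.0157]
```

View pics/c1.png

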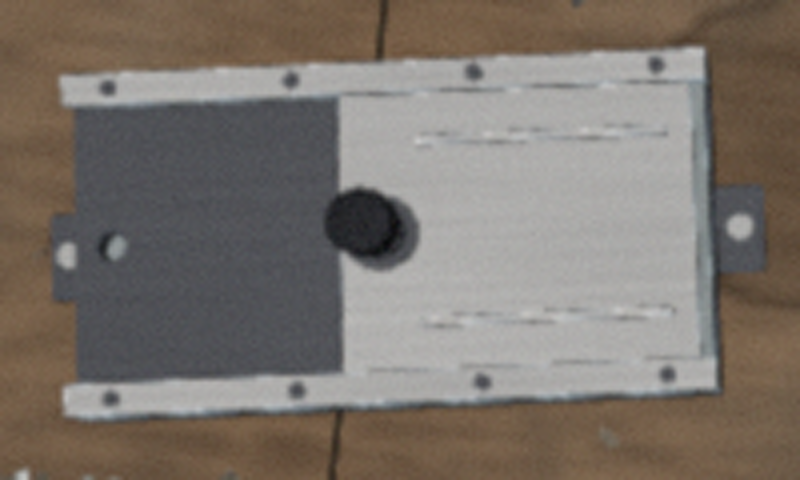

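View pics/c2.png

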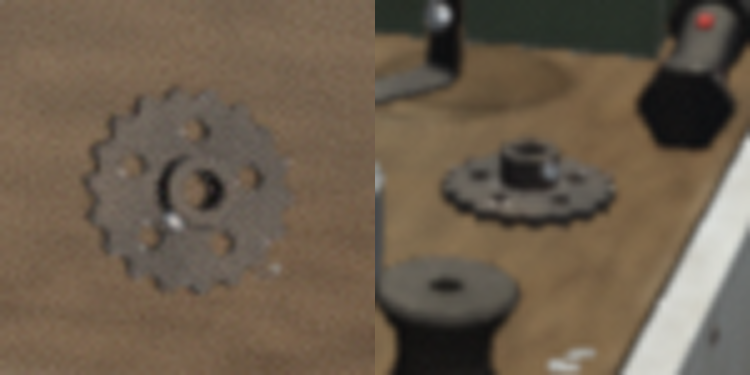

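The enlarged crop confirms it: the object at top (463,288) and side (360,232) is the dark toothed disc with a central hub up. The only other toothed one is pink. The fixture is nearly aligned with world y, and its open hole is on the left, at +y.

Run:
```python
from h import *
a=load('top0');b=load('side0')
P=[plane(a,100+u/4,170+v/4,.049)[:2] for u,v in((60,75),(703,48),(716,390),(66,415))]
print(np.round(P,4)); c=np.mean(P,0)
d=(P[0]+P[3]-P[1]-P[2])/2; w=(P[0]+P[1]-P[2]-P[3])/2
L=np.linalg.norm(d);y=d/L; print('centre',c,'len',L,'wid',np.linalg.norm(w),'ang',np.arctan2(-y[0],y[1]), 'from w',np.arctan2(w[1],w[0]))
hole=plane(a,100+114/4,170+247/4,.036)[:2]; print('hole',hole)
f1=plane(a,100+66/4,170+255/4,.006)[:2];f2=plane(a,100+740/4,170+227/4,.006)[:2]
e=f1-f2;print('feet',f1,f2,np.linalg.norm(e),np.arctan2(-e[0],e[1]),(f1+f2)/2)
x=np.array([y[1],-y[0]])
# knob top via depth (z 0.0835)
D=a['depth'];
def blob(c,u0,u1,v0,v1,z0,z1):
    pts=[];px=[]
    for v in range(v0,v1):
        for u in range(u0,u1):
            p=dpt(c,u,v)
            if c['depth'][v,u]>0 and z0<p[2]<z1: pts.append(p);px.append((u,v))
    pts=np.array(pts);px=np.array(px);
    (cc,r)=cv2.minEnclosingCircle(px.astype(np.float32))
    print(len(pts),'mean',pts.mean(0).round(4),'span',np.ptp(pts,0).round(4),'px',cc,r,px.mean(0)); return pts,px
for c,z0,z1,box in((a,.076,.09,(170,215,205,250)),(b,.076,.09,(200,245,290,330))):
    blob(c,*box,z0,z1)
print('sprocket hub'); blob(a,440,490,265,312,.017,.03)
print('disc'); blob(a,436,492,262,315,.0035,.012)
print('hub side'); blob(b,340,385,215,250,.0185,.03)
ku=(363/4+100,222/4+170); print('knob plane',plane(a,*ku,.0835))
# hub pixel in crop (196,187)/5
print('hub plane',plane(a,425+190/5,250+188/5,.022)); print('disc plane',plane(a,425+190/5,250+190/5,.006))
print('hub side plane',plane(b,330+(528-375)/5,200+147/5,.022))
k=plane(a,*ku,.0835)[:2]-c; print('knob in fixture',k@x,k@y,'hole',(hole-c)@x,(hole-c)@y)
```

```text
[[0.6157 0.3015]
 [0.6282 0.0204]
 [0.4782 0.0137]
 [0.4671 0.2936]]
centre [0.54733039 0.15729987] len 0.2808037617545496 wid 0.14948781940595504 ang 0.04190974654802726 from w 0.048969281560191216
hole [0.54155714 0.28015793]
feet [0.54137572 0.31284015] [0.5546387  0.00584256] 0.3072839521545514 0.043175370925120624 [0.54800721 0.15934135]
241 mean [0.5477 0.1613 0.083 ] span [0.0278 0.0292 0.0111] px (189.6005859375, 224.87278747558594) 8.859853744506836 [189.65145228 224.92116183]
289 mean [0.5444 0.1674 0.082 ] span [0.028  0.0289 0.009 ] px (220.22727966308594, 311.5) 11.327125549316406 [220.48788927 312.14532872]
sprocket hub
136 mean [ 0.4434 -0.3152  0.0212] span [0.0249 0.025  0.0097] px (464.0196228027344, 288.2843017578125) 8.301007270812988 [464.66911765 287.92647059]
disc
900 mean [ 0.4446 -0.315   0.0061] span [0.0831 0.0995 0.0084] px (461.4685974121094, 278.1726379394531) 30.169706344604492 [461.97       287.35111111]
hub side
64 mean [ 0.4338 -0.3281  0.0216] span [0.053  0.1005 0.0104] px (369.5, 223.5) 16.324926376342773 [365.203125 227.859375]
knob plane [0.5466287  0.15935151 0.0835    ]
hub plane [ 0.44401707 -0.31199627  0.022     ]
disc plane [ 0.44338288 -0.3168963   0.006     ]
hub side plane [ 0.4420759  -0.31500812  0.022     ]Traceback (most recent call last):
  File "<stdin>", line 31, in <module>
TypeError: unsupported operand type(s) for -: 'float' and 'dict'
```

```bash
cat >> h.py <<'E'
from scipy.spatial.transform import Rotation as Ro
yaw=0.044
FY=np.array([-np.sin(yaw),np.cos(yaw)])
FC=np.array([.5475,.158])
def plan(goal,xang=None):
    s=get_state(); R=Ro.from_quat(s['orientation']); 
    d=R.inv().apply(np.array(goal)-s['ee_pos'])*1000
    if xang is not None:
        ex=np.array([np.cos(xang),np.sin(xang),0]); ez=np.array([0,0,-1.]); G=Ro.from_matrix(np.c_[ex,np.cross(ez,ex),ez])
        r=(R.inv()*G).as_rotvec()
    else: r=None
    print('pos',s['ee_pos'].round(4),'t',s['t'],'gap',round(s['finger_gap'],4),'F',s['ft_force'].round(1)); print('shift tool mm',d.round(1),'rot',r, 'n rows',np.linalg.norm(d)/50)
E
python3 - <<'E'
from h import *
k=FC+FY*.003;print(k,FC+FY*.123,FC-FY*.073)
plan([*k,.16],np.pi/2+yaw)
s=get_state();R=Ro.from_quat(s['orientation'])
E
```

```text
[0.54736804 0.1609971 ] [0.54208975 0.28088096] [0.55071096 0.08507065]
pos [0.1423 0.505  0.2261] t 0.1 gap 0.092 F [-0.5 -0.3 -1.1]
shift tool mm [-221.1  483.2   66.3] rot [-0.00042525  0.00132106 -0.31876288] n rows 10.71064596565642
```

>>> send_rows:
  targets:
    - {"translation": [-18, 40, 2]}
    - {"translation": [-18, 40, 2]}
    - {"translation": [-18, 40, 2]}
    - {"translation": [-18, 40, 2]}
    - {"translation": [-18, 40, 2]}
  fingers: -1

```text
invalid input
```

>>> send_rows:
  targets:
    - {"translation": [-18, 40, 2]}
    - {"translation": [-18, 40, 2]}
    - {"translation": [-18, 40, 2]}
    - {"translation": [-18, 40, 2]}
    - {"translation": [0, 0, 0]}

```text
invalid input
```

>>> send_rows:
  targets:
    - {"translation": [0, 0, 0], "rotation": [0, 0, -0.106]}
    - {"translation": [0, 0, 0], "rotation": [0, 0, -0.106]}
    - {"translation": [0, 0, 0], "rotation": [0, 0, -0.106]}
    - {"translation": [0, 0, 0]}

```text
invalid input
```

Run:
```python
from h import *
plan([*(FC+FY*.003),.16],np.pi/2+yaw)
```

```text
pos [0.1423 0.505  0.2261] t 0.1 gap 0.092 F [-0.5 -0.3 -1.1]
shift tool mm [-221.1  483.2   66.3] rot [-0.00042525  0.00132106 -0.31876288] n rows 10.71064596565642
```

>>> send_rows:
  targets:
    - {"translation": [-18, 40, 2], "rotation": [0, 0, 0]}
    - {"translation": [-18, 40, 2], "rotation": [0, 0, 0]}
    - {"translation": [-18, 40, 2], "rotation": [0, 0, 0]}
    - {"translation": [-18, 40, 2], "rotation": [0, 0, 0]}
    - {"translation": [-18, 40, 2], "rotation": [0, 0, 0]}
  fingers: -1

```text
t: 0.6
ee_pos: [0.3114, 0.363, 0.2164]
orientation: [0.797, 0.604, -0.0, -0.0]
ft_force: [0.0, 0.3, 0.8]
finger_gap: 0.092
```

>>> send_rows:
  targets:
    - {"translation": [-18, 40, 2], "rotation": [0, 0, 0]}
    - {"translation": [-18, 40, 2], "rotation": [0, 0, 0]}
    - {"translation": [-18, 40, 2], "rotation": [0, 0, 0]}
    - {"translation": [-18, 40, 2], "rotation": [0, 0, 0]}
    - {"translation": [0, 0, 0], "rotation": [0, 0, -0.106]}

```text
t: 1.1
ee_pos: [0.4484, 0.2483, 0.2079]
orientation: [0.765, 0.644, -0.0, 0.001]
ft_force: [-0.6, 1.0, 0.2]
finger_gap: 0.0918
```

>>> send_rows:
  targets:
    - {"translation": [0, 0, 0], "rotation": [0, 0, -0.106]}
    - {"translation": [0, 0, 0], "rotation": [0, 0, -0.106]}
    - {"translation": [0, 0, 0], "rotation": [0, 0, 0]}
    - {"translation": [0, 0, 0], "rotation": [0, 0, 0]}

```text
t: 1.5
ee_pos: [0.4448, 0.2517, 0.2085]
orientation: [0.693, 0.721, -0.0, -0.0]
ft_force: [0.4, 0.0, 0.4]
finger_gap: 0.0917
```

Run:
```python
from h import *
plan([*(FC+FY*.003),.16],np.pi/2+yaw)
```

```text
pos [0.4448 0.2517 0.2085] t 1.5 gap 0.0917 F [0.4 0.  0.4]
shift tool mm [-94.8  98.8  48.4] rot [-5.09069937e-04  7.88920055e-05 -3.57611154e-03] n rows 2.905066592267789
```

>>> send_rows:
  targets:
    - {"translation": [-24, 25, 12], "rotation": [0, 0, 0]}
    - {"translation": [-24, 25, 12], "rotation": [0, 0, 0]}
    - {"translation": [-24, 25, 12], "rotation": [0, 0, 0]}
    - {"translation": [-23, 24, 12], "rotation": [0, 0, 0]}
    - {"translation": [0, 0, 0], "rotation": [0, 0, 0]}

```text
t: 2.0
ee_pos: [0.5496, 0.1584, 0.1586]
orientation: [0.694, 0.72, -0.001, -0.0]
ft_force: [-0.4, 1.1, -0.4]
finger_gap: 0.092
```

Run:
```python
from h import *
plan([*(FC+FY*.003),.0525],np.pi/2+yaw)
snap('side','s1');snap('top','t1')
```

```text
pos [0.5496 0.1584 0.1586] t 2.0 gap 0.092 F [-0.4  1.1 -0.4]
shift tool mm [  2.8  -2.  106.1] rot [-0.00179249  0.00105939 -0.00630557] n rows 2.124013880078323
```

View pics/s1.png

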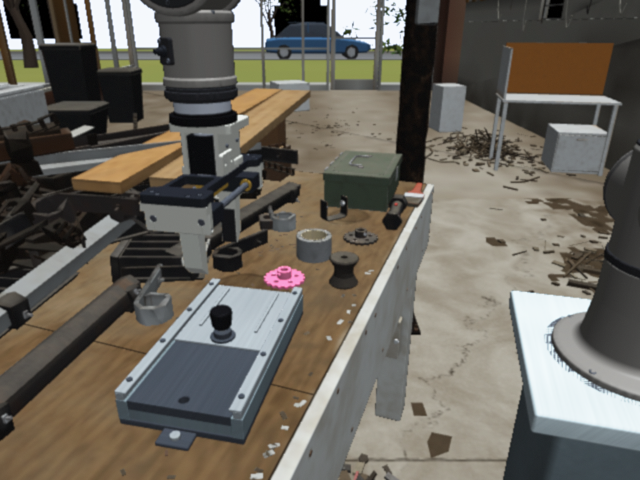

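Run:
```python
from h import *
b=load('s1');T=np.linalg.inv(b['cam_to_world']);f=K(b)
for p in([.5496,.1584,.1586],[.5475,.2044,.1586],[.5515,.1124,.1586],[.547,.161,.0835],[.547,.161,.0575]):
    q=T[:3,:3]@p+T[:3,3]; print(p,b['cx']-f*q[0]/q[2],b['cy']+f*q[1]/q[2])
print(get_state()['ee_pos'],get_state()['t'])
```

```text
[0.5496, 0.1584, 0.1586] 215.30714666739345 255.2905331958504
[0.5475, 0.2044, 0.1586] 200.1982550839171 271.34347117750127
[0.5515, 0.1124, 0.1586] 228.70675810183081 241.21656114186828
[0.547, 0.161, 0.0835] 220.63584286226762 308.41000308681373
[0.547, 0.161, 0.0575] 222.03369305914046 325.3275838337246
[0.54778239 0.16079323 0.16011353] 2.1
```

View pics/t1.png

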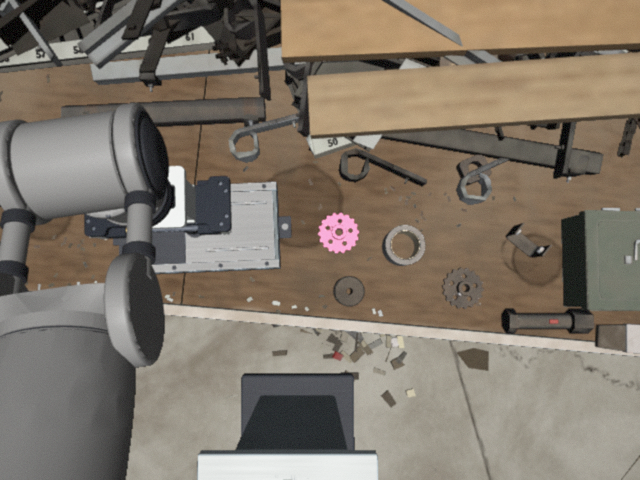

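The gripper is above the fixture, with its near finger tip at about (197,273) where the projection puts it. The knob at (221,310) is right below the tool. Now I'll descend.

>>> send_rows:
  targets:
    - {"translation": [0, 0, 36], "rotation": [0, 0, 0]}
    - {"translation": [0, 0, 36], "rotation": [0, 0, 0]}
    - {"translation": [0, 0, 25], "rotation": [0, 0, 0]}
    - {"translation": [0, 0, 10], "rotation": [0, 0, 0]}
    - {"translation": [0, 0, 0], "rotation": [0, 0, 0]}

```text
t: 2.6
ee_pos: [0.547, 0.1619, 0.0532]
orientation: [0.691, 0.722, -0.001, -0.001]
ft_force: [-0.0, -0.1, 1.2]
finger_gap: 0.092
```

Run:
```python
from h import *
snap('side','s2')
plan([*(FC+FY*.003),.0525],np.pi/2+yaw)
```

```text
pos [0.548  0.1618 0.0545] t 2.65 gap 0.0919 F [0.8 0.3 0.2]
shift tool mm [-0.8 -0.7  2. ] rot [ 0.00052664 -0.00023342 -0.0003115 ] n rows 0.04426721238881582
```

View pics/s2.png

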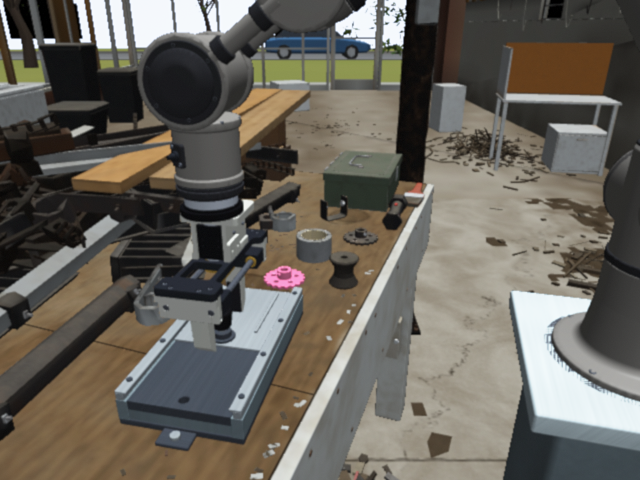

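The knob at (225,325) is between the fingers and the near finger is at (207,340). I'll close the fingers.

>>> send_rows:
  targets:
    - {"translation": [0, 0, 1.5], "rotation": [0, 0, 0]}
    - {"translation": [0, 0, 0], "rotation": [0, 0, 0]}
    - {"translation": [0, 0, 0], "rotation": [0, 0, 0]}
    - {"translation": [0, 0, 0], "rotation": [0, 0, 0]}
    - {"translation": [0, 0, 0], "rotation": [0, 0, 0]}
  fingers: 1
  force: 50

```text
t: 3.15
ee_pos: [0.5482, 0.1611, 0.0526]
orientation: [0.692, 0.722, 0.0, 0.0]
ft_force: [-0.4, 0.3, -0.8]
finger_gap: 0.0563
```

>>> send_rows:
  targets:
    - {"translation": [0, 0, 0], "rotation": [0, 0, 0]}
    - {"translation": [0, 0, 0], "rotation": [0, 0, 0]}
    - {"translation": [0, 0, 0], "rotation": [0, 0, 0]}
    - {"translation": [0, 0, 0], "rotation": [0, 0, 0]}

```text
t: 3.55
ee_pos: [0.548, 0.1613, 0.0522]
orientation: [0.692, 0.722, 0.0, -0.0]
ft_force: [-0.4, 0.6, 0.2]
finger_gap: 0.0273
```

Gap is 27 mm, so the knob is held. I'll lift slowly by about 12 mm.

>>> send_rows:
  targets:
    - {"translation": [0, 0, 0], "rotation": [0, 0, 0]}
    - {"translation": [0, 0, -4], "rotation": [0, 0, 0]}
    - {"translation": [0, 0, -4], "rotation": [0, 0, 0]}
    - {"translation": [0, 0, -4], "rotation": [0, 0, 0]}
    - {"translation": [0, 0, 0], "rotation": [0, 0, 0]}

```text
t: 4.05
ee_pos: [0.5479, 0.1612, 0.0643]
orientation: [0.692, 0.722, -0.0, -0.0]
ft_force: [3.7, 2.3, -9.4]
finger_gap: 0.0275
```

>>> send_rows:
  targets:
    - {"translation": [0, 0, 0], "rotation": [0, 0, 0]}
    - {"translation": [0, 0, 0], "rotation": [0, 0, 0]}

```text
t: 4.25
ee_pos: [0.5479, 0.1612, 0.0639]
orientation: [0.692, 0.722, -0.0, -0.0]
ft_force: [2.7, 2.3, -9.4]
finger_gap: 0.0273
```

Run:
```python
from h import *
plan([*(FC+FY*.123),.065],np.pi/2+yaw)
```

```text
pos [0.5479 0.1612 0.0639] t 4.25 gap 0.0273 F [ 2.7  2.3 -9.4]
shift tool mm [119.8  -0.6  -1. ] rot [-0.00030581 -0.00018927 -0.00082214] n rows 2.3970483330720036
```

The downward force of 9.4 N matches the spring near full lift. I'll slide the plate along +y, which is tool +x.

>>> send_rows:
  targets:
    - {"translation": [4, 0, 0], "rotation": [0, 0, 0]}
    - {"translation": [8, 0, 0], "rotation": [0, 0, 0]}
    - {"translation": [12, 0, 0], "rotation": [0, 0, 0]}
    - {"translation": [12, 0, 0], "rotation": [0, 0, 0]}
    - {"translation": [12, 0, 0], "rotation": [0, 0, 0]}

```text
t: 4.75
ee_pos: [0.5457, 0.21, 0.0641]
orientation: [0.692, 0.722, -0.0, -0.0]
ft_force: [2.6, -3.7, -10.0]
finger_gap: 0.0271
```

>>> send_rows:
  targets:
    - {"translation": [12, 0, 0], "rotation": [0, 0, 0]}
    - {"translation": [12, 0, 0], "rotation": [0, 0, 0]}
    - {"translation": [12, 0, 0], "rotation": [0, 0, 0]}
    - {"translation": [12, 0, 0], "rotation": [0, 0, 0]}
    - {"translation": [12, 0, 0], "rotation": [0, 0, 0]}

```text
t: 5.25
ee_pos: [0.543, 0.27, 0.0641]
orientation: [0.692, 0.722, -0.0, -0.0]
ft_force: [1.7, -3.3, -9.7]
finger_gap: 0.0272
```

>>> send_rows:
  targets:
    - {"translation": [8, 0, 0], "rotation": [0, 0, 0]}
    - {"translation": [3.5, 0, 0], "rotation": [0, 0, 0]}
    - {"translation": [0, 0, 0], "rotation": [0, 0, 0]}
    - {"translation": [0, 0, 0], "rotation": [0, 0, 0]}

```text
t: 5.65
ee_pos: [0.5426, 0.2812, 0.0642]
orientation: [0.692, 0.722, 0.0, -0.001]
ft_force: [-0.2, 2.6, -9.2]
finger_gap: 0.0275
```

Run:
```python
from h import *
s=get_state();print(s['ee_pos'],s['ft_force'],(s['ee_pos'][:2]-FC)@FY,np.hypot(*(s['ee_pos'][:2]-np.array([.5479,.1612]))))
```

```text
[0.54257958 0.28119497 0.06423028] [-0.18989716  2.64858393 -9.22962125] 0.12329216300276123 0.1201128601840431
```

Travelled 120.1 mm. I'll lower the plunger while still holding it, watching the force to see whether the pin enters the hole.

>>> send_rows:
  targets:
    - {"translation": [0, 0, 3], "rotation": [0, 0, 0]}
    - {"translation": [0, 0, 2], "rotation": [0, 0, 0]}
    - {"translation": [0, 0, 2], "rotation": [0, 0, 0]}
    - {"translation": [0, 0, 0], "rotation": [0, 0, 0]}

```text
t: 6.05
ee_pos: [0.5427, 0.2804, 0.057]
orientation: [0.692, 0.722, -0.0, -0.0]
ft_force: [0.1, 2.3, -8.6]
finger_gap: 0.0275
```

Still 8.6 N of spring pull at roughly 5 mm of lift, so the pin is in the hole. I'll finish lowering and let go.

>>> send_rows:
  targets:
    - {"translation": [0, 0, 2], "rotation": [0, 0, 0]}
    - {"translation": [0, 0, 2], "rotation": [0, 0, 0]}
    - {"translation": [0, 0, 0], "rotation": [0, 0, 0]}

```text
t: 6.35
ee_pos: [0.5427, 0.2804, 0.053]
orientation: [0.692, 0.722, -0.0, -0.0]
ft_force: [-0.6, 2.5, -6.7]
finger_gap: 0.0277
```

>>> send_rows:
  targets:
    - {"translation": [0, 0, 0], "rotation": [0, 0, 0]}
    - {"translation": [0, 0, 0], "rotation": [0, 0, 0]}
    - {"translation": [0, 0, 0], "rotation": [0, 0, 0]}
    - {"translation": [0, 0, 0], "rotation": [0, 0, 0]}
    - {"translation": [0, 0, 0], "rotation": [0, 0, 0]}
  fingers: -0.4

```text
t: 6.85
ee_pos: [0.5432, 0.2805, 0.0537]
orientation: [0.692, 0.722, 0.0, 0.0]
ft_force: [0.4, -0.2, -0.5]
finger_gap: 0.0619
```

>>> send_rows:
  targets:
    - {"translation": [0, 0, -10], "rotation": [0, 0, 0]}
    - {"translation": [0, 0, -30], "rotation": [0, 0, 0]}
    - {"translation": [0, 0, -35], "rotation": [0, 0, 0]}
    - {"translation": [0, 0, -35], "rotation": [0, 0, 0]}
    - {"translation": [0, 0, 0], "rotation": [0, 0, 0]}

```text
t: 7.35
ee_pos: [0.5456, 0.2815, 0.1697]
orientation: [0.692, 0.722, 0.005, 0.002]
ft_force: [0.6, -0.5, 0.8]
finger_gap: 0.0644
```

Run:
```python
from h import *
b=snap('side','s3')
plan([.4434,-.315,.15],np.pi/2)
im=b['image'][230:450,90:330,::-1]; cv2.imwrite('pics/s3c.png',cv2.resize(im,None,fx=2.7,fy=2.7))
```

```text
pos [0.5443 0.281  0.1668] t 7.4 gap 0.064 F [ 0.2 -1.3 -0.6]
shift tool mm [-591.2 -126.7   14.8] rot [ 0.00630495 -0.00218215  0.04330952] n rows 12.095274312046064
```

View pics/s3c.png

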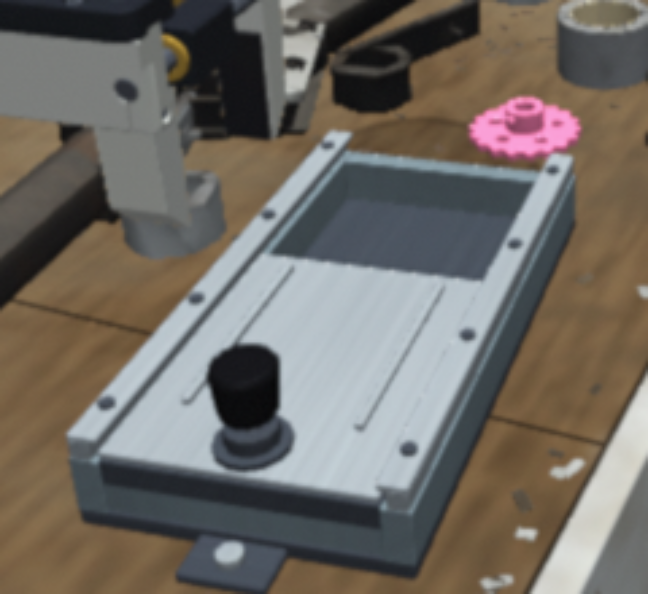

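Run:
```python
from h import *
a=load('top0');b=load('s3')
o=[]
for v in range(195,330,2):
    for u in range(480,640,2):
        p=dpt(a,u,v)
        if a['depth'][v,u]>0 and p[2]>.015: o.append(p)
o=np.array(o); 
for z0,z1 in((.015,.07),(.07,.2)):
    q=o[(o[:,2]>z0)&(o[:,2]<z1)&(o[:,1]>-.45)]; print(z0,len(q), q.min(0) if len(q) else '',q.max(0) if len(q) else '')
q=o[o[:,2]>.07]; print(q.min(0),q.max(0))
# knob top
k=[dpt(b,u,v) for v in range(340,400) for u in range(150,210) if b['image'][v,u].max()<60]
k=np.array(k);print('knob top z',np.percentile(k[:,2],[90,98,100]))
```

```text
0.015 236 [ 0.37131761 -0.44996172  0.01519918] [ 0.60973707 -0.34454243  0.05119768]
0.07 0  
[ 0.40856192 -0.58764561  0.070056  ] [ 0.57505966 -0.49269672  0.09950761]
knob top z [0.08389327 0.08471186 0.42325068]
```

The plunger is down (knob top at 0.084 m) and the nest is uncovered. Now I'll cross over to the sprocket.

>>> send_rows:
  targets:
    - {"translation": [-40, -14, 0], "rotation": [0, 0, 0]}
    - {"translation": [-42, -14, 0], "rotation": [0, 0, 0]}
    - {"translation": [-42, -14, 0], "rotation": [0, 0, 0]}
    - {"translation": [-42, -14, 0], "rotation": [0, 0, 0]}
    - {"translation": [-42, -14, 0], "rotation": [0, 0, 0]}
  fingers: -0.4

```text
t: 7.9
ee_pos: [0.4805, 0.0682, 0.1625]
orientation: [0.692, 0.722, -0.001, -0.001]
ft_force: [1.8, -1.0, -0.3]
finger_gap: 0.0642
```

>>> send_rows:
  targets:
    - {"translation": [-42, -7, 0], "rotation": [0, 0, 0]}
    - {"translation": [-42, -7, 0], "rotation": [0, 0, 0]}
    - {"translation": [-42, -7, 0], "rotation": [0, 0, 0]}
    - {"translation": [-42, -7, 0], "rotation": [0, 0, 0]}
    - {"translation": [-42, -7, 0], "rotation": [0, 0, 0]}

```text
t: 8.4
ee_pos: [0.4549, -0.1431, 0.1626]
orientation: [0.692, 0.722, -0.0, -0.001]
ft_force: [1.2, -0.0, 0.0]
finger_gap: 0.0638
```

>>> send_rows:
  targets:
    - {"translation": [-42, -7, 0], "rotation": [0, 0, 0]}
    - {"translation": [-42, -7, 0], "rotation": [0, 0, 0]}
    - {"translation": [-42, -7, 0], "rotation": [0, 0, 0]}
    - {"translation": [-30, 0, 0], "rotation": [0, 0, 0]}
    - {"translation": [0, 0, 0], "rotation": [0, 0, 0]}

```text
t: 8.9
ee_pos: [0.441, -0.3018, 0.1622]
orientation: [0.693, 0.721, -0.0, -0.0]
ft_force: [0.1, 0.5, -0.1]
finger_gap: 0.0645
```

Run:
```python
from h import *
plan([.4434,-.315,.10],np.pi/2+yaw)
```

```text
pos [ 0.441  -0.3018  0.1622] t 8.9 gap 0.0645 F [ 0.1  0.5 -0.1]
shift tool mm [-13.3   1.9  62.2] rot [-0.00066112  0.0002774  -0.00471371] n rows 1.2726923882982575
```

>>> send_rows:
  targets:
    - {"translation": [-13, 2, 30], "rotation": [0, 0, 0]}
    - {"translation": [0, 0, 32], "rotation": [0, 0, 0]}
    - {"translation": [0, 0, 30], "rotation": [0, 0, 0]}
    - {"translation": [0, 0, 0], "rotation": [0, 0, 0]}
    - {"translation": [0, 0, 0], "rotation": [0, 0, 0]}

```text
t: 9.4
ee_pos: [0.4442, -0.3104, 0.0712]
orientation: [0.691, 0.722, 0.0, -0.001]
ft_force: [0.5, -0.7, 0.0]
finger_gap: 0.0644
```

Run:
```python
from h import *
a=snap('side','s4')
plan([.4434,-.315,.009],np.pi/2+yaw)
cv2.imwrite('pics/s4c.png',cv2.resize(a['image'][150:300,290:440,::-1],None,fx=4,fy=4))
```

```text
pos [ 0.4448 -0.3111  0.0722] t 9.45 gap 0.0644 F [1.  0.1 0.8]
shift tool mm [-3.8 -1.6 63.2] rot [ 0.00070928  0.0005118  -0.00018034] n rows 1.266665904762517
```

View pics/s4c.png

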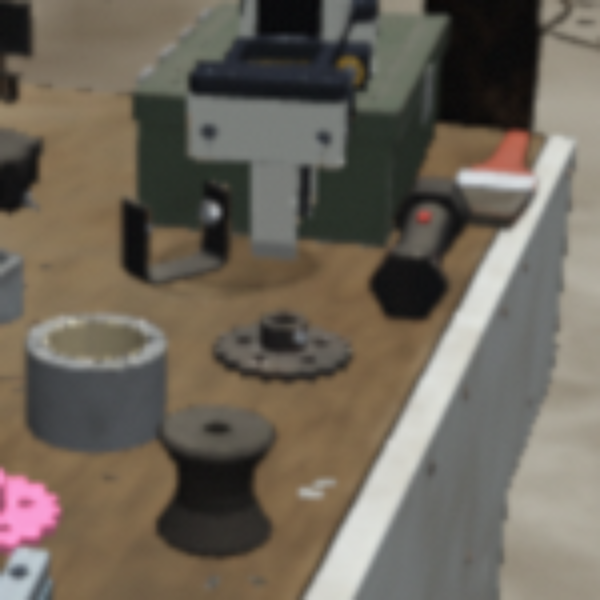

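The sprocket at crop (283,345) is right under the gripper, and both bystanders are clear. I'll descend.

>>> send_rows:
  targets:
    - {"translation": [-3.5, -1, 20], "rotation": [0, 0, 0]}
    - {"translation": [0, 0, 20], "rotation": [0, 0, 0]}
    - {"translation": [0, 0, 14], "rotation": [0, 0, 0]}
    - {"translation": [0, 0, 0], "rotation": [0, 0, 0]}
    - {"translation": [0, 0, 0], "rotation": [0, 0, 0]}

```text
t: 9.95
ee_pos: [0.4442, -0.3153, 0.0187]
orientation: [0.692, 0.722, 0.0, 0.001]
ft_force: [0.2, -0.1, 0.1]
finger_gap: 0.0644
```

Run:
```python
from h import *
a=snap('side','s5')
plan([.4434,-.315,.009],np.pi/2+yaw)
cv2.imwrite('pics/s5c.png',cv2.resize(a['image'][170:290,300:420,::-1],None,fx=5,fy=5,interpolation=cv2.INTER_CUBIC))
```

```text
pos [ 0.4444 -0.3155  0.0189] t 10.0 gap 0.0646 F [0.2 0.4 0.1]
shift tool mm [ 0.6 -1.   9.9] rot [ 0.00201024  0.00195193 -0.00057205] n rows 0.19862461044345847
```

View pics/s5c.png

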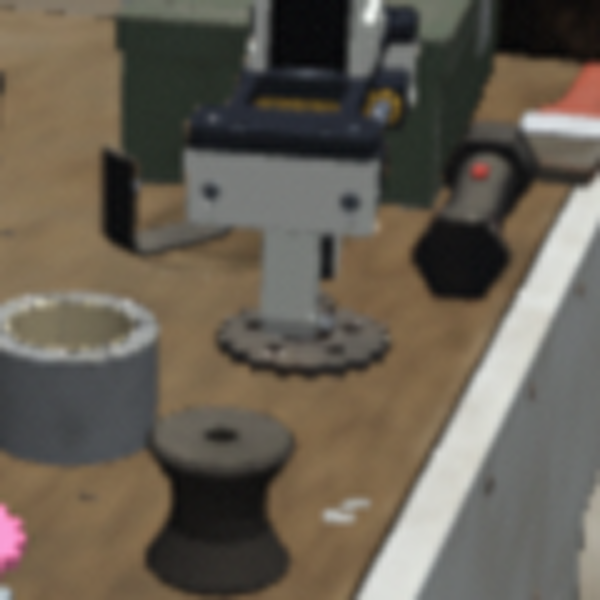

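The fingers straddle the hub. I'll go down another 9.5 mm and close.

>>> send_rows:
  targets:
    - {"translation": [0, -1, 6], "rotation": [0, 0, 0]}
    - {"translation": [0, 0, 3.5], "rotation": [0, 0, 0]}
    - {"translation": [0, 0, 0], "rotation": [0, 0, 0]}

```text
t: 10.3
ee_pos: [0.4422, -0.3147, 0.0074]
orientation: [0.692, 0.722, 0.0, -0.0]
ft_force: [0.4, 0.9, -0.5]
finger_gap: 0.0639
```

>>> send_rows:
  targets:
    - {"translation": [0, 0, 0], "rotation": [0, 0, 0]}
    - {"translation": [0, 0, 0], "rotation": [0, 0, 0]}
    - {"translation": [0, 0, 0], "rotation": [0, 0, 0]}
    - {"translation": [0, 0, 0], "rotation": [0, 0, 0]}
    - {"translation": [0, 0, 0], "rotation": [0, 0, 0]}
  fingers: 1
  force: 40

```text
t: 10.8
ee_pos: [0.4425, -0.3149, 0.0077]
orientation: [0.692, 0.722, 0.0, 0.0]
ft_force: [-0.1, 0.3, -0.0]
finger_gap: 0.0288
```

>>> send_rows:
  targets:
    - {"translation": [0, 0, 0], "rotation": [0, 0, 0]}
    - {"translation": [0, 0, -5], "rotation": [0, 0, 0]}
    - {"translation": [0, 0, -10], "rotation": [0, 0, 0]}
    - {"translation": [0, 0, 0], "rotation": [0, 0, 0]}
    - {"translation": [0, 0, 0], "rotation": [0, 0, 0]}

```text
t: 11.3
ee_pos: [0.4426, -0.315, 0.023]
orientation: [0.692, 0.722, 0.0, 0.0]
ft_force: [0.2, 0.8, -5.1]
finger_gap: 0.0241
```

Run:
```python
from h import *
a=snap('side','s6')
plan([.5507,.085,.14],np.pi/2+yaw)
cv2.imwrite('pics/s6c.png',cv2.resize(a['image'][170:290,300:420,::-1],None,fx=5,fy=5,interpolation=cv2.INTER_CUBIC))
```

```text
pos [ 0.4424 -0.3148  0.0227] t 11.35 gap 0.0241 F [ 0.1  0.9 -5.3]
shift tool mm [ 394.8  125.5 -117.2] rot [ 4.56593057e-06 -1.64343831e-04 -7.71371583e-04] n rows 8.609577184838317
```

View pics/s6c.png

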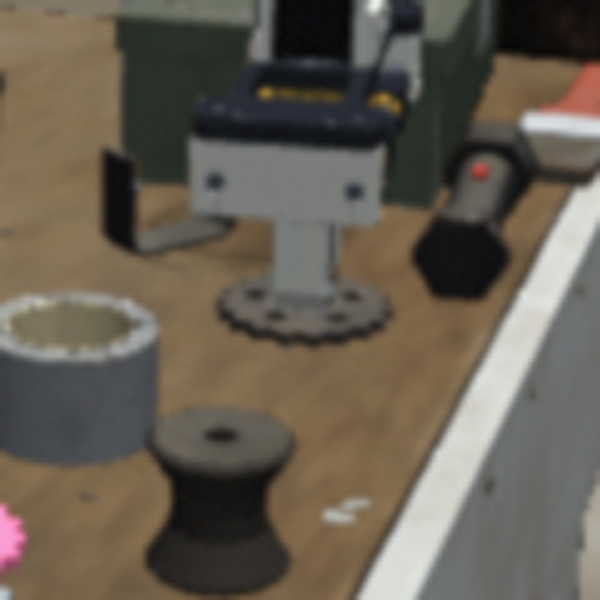

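The sprocket is held level and off the table. I'll lift it, then carry it across in front of the planks.

>>> send_rows:
  targets:
    - {"translation": [0, 0, -25], "rotation": [0, 0, 0]}
    - {"translation": [0, 0, -35], "rotation": [0, 0, 0]}
    - {"translation": [0, 0, -35], "rotation": [0, 0, 0]}
    - {"translation": [0, 0, -22], "rotation": [0, 0, 0]}
    - {"translation": [15, 0, 0], "rotation": [0, 0, 0]}

```text
t: 11.85
ee_pos: [0.4433, -0.3022, 0.1427]
orientation: [0.692, 0.722, -0.0, 0.004]
ft_force: [0.4, 0.1, -4.3]
finger_gap: 0.0239
```

>>> send_rows:
  targets:
    - {"translation": [35, 8, 0], "rotation": [0, 0, 0]}
    - {"translation": [35, 8, 0], "rotation": [0, 0, 0]}
    - {"translation": [35, 8, 0], "rotation": [0, 0, 0]}
    - {"translation": [35, 8, 0], "rotation": [0, 0, 0]}
    - {"translation": [35, 8, 0], "rotation": [0, 0, 0]}

```text
t: 12.35
ee_pos: [0.4728, -0.1206, 0.1379]
orientation: [0.692, 0.722, -0.0, -0.002]
ft_force: [-0.1, 0.7, -5.0]
finger_gap: 0.0241
```

>>> send_rows:
  targets:
    - {"translation": [35, 16, 0], "rotation": [0, 0, 0]}
    - {"translation": [35, 16, 0], "rotation": [0, 0, 0]}
    - {"translation": [35, 16, 0], "rotation": [0, 0, 0]}
    - {"translation": [35, 16, 0], "rotation": [0, 0, 0]}
    - {"translation": [30, 16, 0], "rotation": [0, 0, 0]}

```text
t: 12.85
ee_pos: [0.5452, 0.0528, 0.1377]
orientation: [0.691, 0.723, -0.001, -0.002]
ft_force: [0.8, 0.2, -5.5]
finger_gap: 0.0242
```

>>> send_rows:
  targets:
    - {"translation": [15, 4, 0], "rotation": [0, 0, 0]}
    - {"translation": [0, 0, 0], "rotation": [0, 0, 0]}
    - {"translation": [0, 0, 0], "rotation": [0, 0, 0]}

```text
t: 13.15
ee_pos: [0.5488, 0.0651, 0.1384]
orientation: [0.691, 0.723, -0.001, -0.001]
ft_force: [0.5, 0.4, -4.1]
finger_gap: 0.0243
```

Run:
```python
from h import *
a=snap('side','s7')
plan([.5507,.085,.055],np.pi/2+yaw)
```

```text
pos [0.549  0.0645 0.1388] t 13.2 gap 0.024 F [ 0.1  0.  -4.2]
shift tool mm [20.4  2.8 83.8] rot [-0.0022522   0.00023847 -0.00098486] n rows 1.7253075732110361
```

View pics/s7.png

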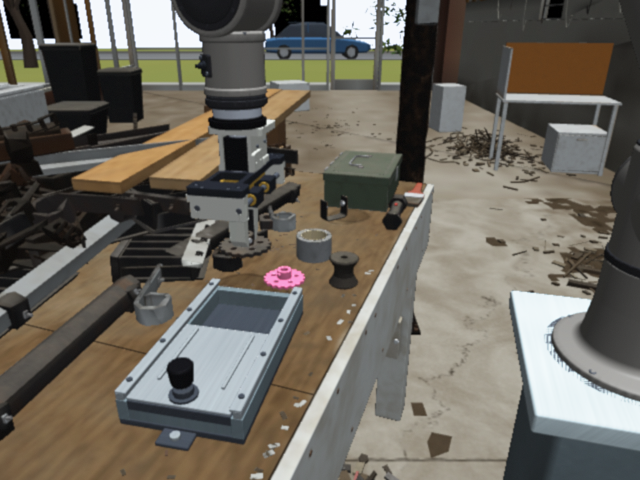

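>>> send_rows:
  targets:
    - {"translation": [20, 3, 0], "rotation": [0, 0, 0]}
    - {"translation": [0, 0, 25], "rotation": [0, 0, 0]}
    - {"translation": [0, 0, 25], "rotation": [0, 0, 0]}
    - {"translation": [0, 0, 25], "rotation": [0, 0, 0]}
    - {"translation": [0, 0, 0], "rotation": [0, 0, 0]}

```text
t: 13.7
ee_pos: [0.5493, 0.0838, 0.0615]
orientation: [0.692, 0.722, -0.003, -0.003]
ft_force: [-0.2, 0.4, -3.9]
finger_gap: 0.024
```

Run:
```python
from h import *
a=snap('side','s8')
plan([.5507,.085,.018],np.pi/2+yaw)
cv2.imwrite('pics/s8c.png',cv2.resize(a['image'][180:360,150:330,::-1],None,fx=3.3,fy=3.3,interpolation=cv2.INTER_CUBIC))
```

```text
pos [0.5508 0.0841 0.0635] t 13.75 gap 0.0241 F [ 0.1 -0.  -3.6]
shift tool mm [ 1.   0.2 45.5] rot [-4.20298320e-03 -2.79216315e-05 -2.41685281e-03] n rows 0.9098916551675839
```

View pics/s8c.png

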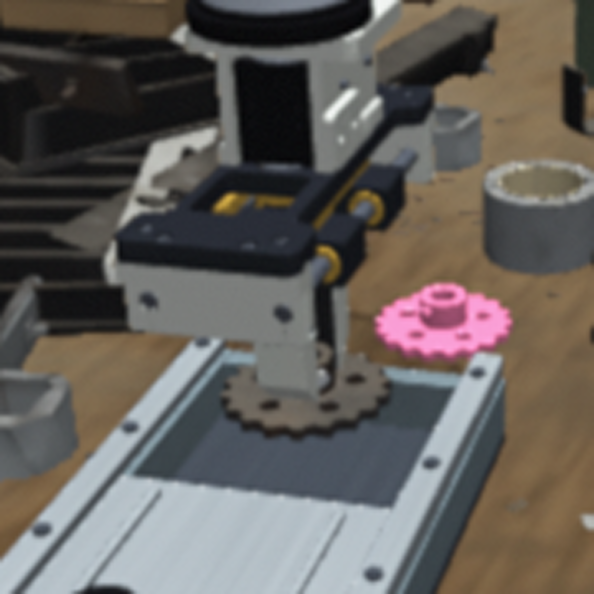

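The sprocket is level over the open pocket, at crop (305,395). I'll lower it.

>>> send_rows:
  targets:
    - {"translation": [0, 0, 12], "rotation": [0, 0, 0]}
    - {"translation": [0, 0, 12], "rotation": [0, 0, 0]}
    - {"translation": [0, 0, 10], "rotation": [0, 0, 0]}
    - {"translation": [0, 0, 5], "rotation": [0, 0, 0]}
    - {"translation": [0, 0, 0], "rotation": [0, 0, 0]}

```text
t: 14.25
ee_pos: [0.5517, 0.0852, 0.0248]
orientation: [0.692, 0.722, -0.001, -0.001]
ft_force: [0.6, 0.2, -5.1]
finger_gap: 0.0242
```

>>> send_rows:
  targets:
    - {"translation": [0, 0, 2], "rotation": [0, 0, 0]}
    - {"translation": [0, 0, 2], "rotation": [0, 0, 0]}
    - {"translation": [0, 0, 0], "rotation": [0, 0, 0]}

```text
t: 14.55
ee_pos: [0.5523, 0.0852, 0.0217]
orientation: [0.692, 0.722, 0.0, 0.0]
ft_force: [0.3, -0.3, -4.4]
finger_gap: 0.0239
```

>>> send_rows:
  targets:
    - {"translation": [0, 0, 1.5], "rotation": [0, 0, 0]}
    - {"translation": [0, 0, 1.5], "rotation": [0, 0, 0]}
    - {"translation": [0, 0, 0], "rotation": [0, 0, 0]}
    - {"translation": [0, 0, 0], "rotation": [0, 0, 0]}

```text
t: 14.95
ee_pos: [0.5523, 0.0852, 0.0187]
orientation: [0.692, 0.722, 0.0, -0.0]
ft_force: [-0.4, -0.7, -4.6]
finger_gap: 0.0244
```

>>> send_rows:
  targets:
    - {"translation": [0, 0, 0.7], "rotation": [0, 0, 0]}
    - {"translation": [0, 0, 0.7], "rotation": [0, 0, 0]}
    - {"translation": [0, 0, 0], "rotation": [0, 0, 0]}

```text
t: 15.25
ee_pos: [0.5524, 0.0852, 0.0178]
orientation: [0.692, 0.722, 0.0, 0.0]
ft_force: [-1.8, 0.9, 1.1]
finger_gap: 0.0242
```

It has touched down: the weight left the wrist at TCP z = 17.8 mm, as predicted. I'll open part way and retreat.

>>> send_rows:
  targets:
    - {"translation": [0, 0, 0], "rotation": [0, 0, 0]}
    - {"translation": [0, 0, 0], "rotation": [0, 0, 0]}
    - {"translation": [0, 0, 0], "rotation": [0, 0, 0]}
    - {"translation": [0, 0, 0], "rotation": [0, 0, 0]}
    - {"translation": [0, 0, 0], "rotation": [0, 0, 0]}
  fingers: 0.0

```text
t: 15.75
ee_pos: [0.5524, 0.0852, 0.0174]
orientation: [0.692, 0.722, 0.0, 0.0]
ft_force: [0.3, -0.0, 0.4]
finger_gap: 0.0457
```

>>> send_rows:
  targets:
    - {"translation": [0, 0, -5], "rotation": [0, 0, 0]}
    - {"translation": [0, 0, -15], "rotation": [0, 0, 0]}
    - {"translation": [0, 0, -35], "rotation": [0, 0, 0]}
    - {"translation": [0, 0, -40], "rotation": [0, 0, 0]}
    - {"translation": [0, 0, -40], "rotation": [0, 0, 0]}

```text
t: 16.25
ee_pos: [0.552, 0.0852, 0.154]
orientation: [0.692, 0.722, -0.0, -0.0]
ft_force: [1.5, 0.3, -0.4]
finger_gap: 0.0459
```

>>> send_rows:
  targets:
    - {"translation": [0, -40, -10], "rotation": [0, 0, 0]}
    - {"translation": [0, -40, -10], "rotation": [0, 0, 0]}
    - {"translation": [0, -40, 0], "rotation": [0, 0, 0]}
    - {"translation": [0, 0, 0], "rotation": [0, 0, 0]}
    - {"translation": [0, 0, 0], "rotation": [0, 0, 0]}

```text
t: 16.75
ee_pos: [0.4325, 0.08, 0.1732]
orientation: [0.692, 0.722, 0.001, 0.001]
ft_force: [-0.0, 0.2, 0.6]
finger_gap: 0.0459
```

Run:
```python
from h import *
a=snap('side','s9');t=snap('top','t9')
print(get_state())
cv2.imwrite('pics/s9c.png',np.hstack([cv2.resize(a['image'][230:430,100:330,::-1],(400,348)),cv2.resize(t['image'][160:320,100:480,::-1],None,fx=1,fy=348/160)]))
```

```text
{'t': 16.85, 'q': array([ 8.23418160e-03,  2.45607472e-01,  1.82587957e+00,  8.59766426e-05,
        1.06809730e+00, -1.60569812e+00]), 'joint_vel': array([-0.00233516,  0.01603181, -0.00817171, -0.00238203,  0.00349275,
       -0.0007255 ]), 'joint_efforts': array([ 1.29004866e-01, -3.58931530e+01, -2.12183923e+01, -3.17608262e-02,
        1.30141270e-01,  3.83475672e-04]), 'ee_pos': array([0.43375819, 0.07999828, 0.17281631]), 'orientation': array([6.91707214e-01, 7.22177347e-01, 7.27516482e-04, 6.93152937e-04]), 'ft_force': array([-0.03851548,  0.29299519, -0.45377954]), 'wrist_torque': array([ 0.04184784,  0.00599231, -0.0349631 ]), 'finger_gap': 0.04604245019358697}
```

View pics/s9c.png

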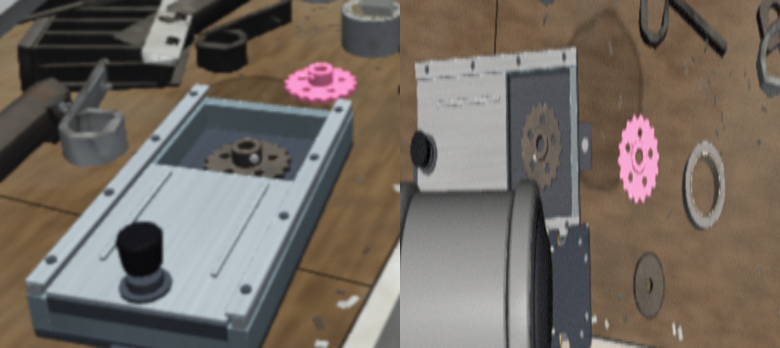

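View pics/t9.png

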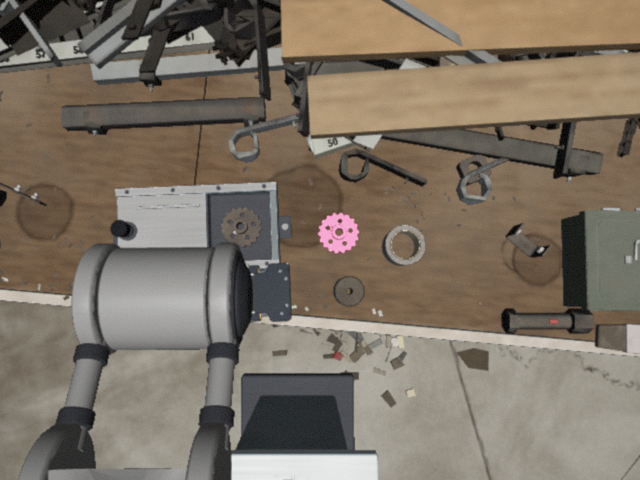

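The sprocket lies flat in the pocket at top (241,228), the plate is open with its knob at (122,229), and both bystanders are unmoved. One numeric check, then I'll hand in.

Run:
```python
from h import *
t=load('t9');s=load('s9')
pts=np.array([dpt(t,u,v) for v in range(208,249) for u in range(220,263)])
d=pts[(pts[:,2]>.0135)&(pts[:,2]<.02)]; h=pts[(pts[:,2]>.027)&(pts[:,2]<.036)]
n=FC-FY*.073
for q in(d,h):
    m=q.mean(0); r=m[:2]-n; print(len(q),m.round(4),'nest xy',(r@np.array([FY[1],-FY[0]])).round(4),(r@FY).round(4))
A=np.c_[d[:,:2],np.ones(len(d))];print('tilt',np.linalg.lstsq(A,d[:,2],rcond=None)[0][:2])
k=np.array([dpt(t,u,v) for v in range(222,237) for u in range(114,131) if t['image'][v,u].max()<60]);print('knob',np.median(k,0), (np.median(k,0)[:2]-FC)@FY)
```

```text
859 [0.5535 0.0846 0.016 ] nest xy 0.0027 -0.0006
129 [0.5527 0.0856 0.0312] nest xy 0.0021 0.0004
tilt [-0.00191012 -0.00420872]
knob [0.54058    0.2751271  0.08259334] 0.11731811615855124
```

```bash
python3 -c "
from workcell import *
print(finish_job())"
```

```text
the job is handed in; nothing more can be done
None
```

The job is done and handed in at about 17 s of the 48 s allowed. No verdict was reported.

**Guard plate:** I lifted the plunger about 12 mm and slid the plate 120.1 mm by the arm's own reading. I then lowered the pin into the open hole and let go. The spring pulled on the gripper all the way down, and the knob top measured 0.083–0.084 m (0.0835 m when fully down), so the pin seated.

**Sprocket:** I gripped it by the hub, lowered it until its weight came off the wrist, then let go and backed the arm off. It lies about 2–3 mm from the nest centre in x and under 1 mm in y. Its disc top is at 16 mm, as it should be on the 10 mm floor, and its tilt is under 0.01 rad.

**Bystanders:** The tape roll, guide roller and pink look-alike show no movement in the last picture, and the arm touched nothing at the end.

**Disagreement:** The final top-view depth put the knob about 6 mm short of the open hole along the slide. That view is oblique and caught the knob's dark side, so I did not trust it over the arm's travel, the pin's drop and the knob height.

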